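Knobs in to soak, then open the safety-capped cleaner

ROBOT

A 7-joint arm with a two-finger parallel gripper is mounted at the origin on a cart in front of the work surface, level with it; the furniture and walls round the work are solid. World frame = base frame: x ahead of the robot, y to its left, z up, the work surface at z = 0. Lengths are in m, angles in rad, forces in N, time in s.
With the tool pointing down it reaches from about 0.4 to 0.875 m from the base axis. Payload 19.3 kg.
Tool frame: the origin (TCP) lies midway between the tips of the shut fingers; the grasp point (between the pads) lies 19 mm behind it (tcp_to_grasp is the z of the grasp point in the tool frame, in m); z points along the fingers, y is the line along which they close (so a half turn about z gives the same grasp; the last joint's range is limited). The gripper opens to 85 mm and grips with 20 to 120 N. Pads are 22 mm wide; open, the fingers measure 114 mm over their backs; the gripper's body (76 mm by 85 mm) begins 54 mm behind the grasp point. The pads swing forward as they close: fully open they stand 13 mm farther back than shut.
Start: joints at [-1.255, 0.521, -0.036, 1.599, 0.021, 1.021, -0.113], TCP at [0.235, 0.579, 0.231] pointing down, gripper open.
Joint ranges: [-2.91, 2.91], [-0.3, 2.13], [-1.5, 1.42], [0.17, 2.43], [-1.26, 4.41], [0.16, 1.93], [-2.52, 2.52]. Speed limits (rad/s): [1.89, 1.89, 2.39, 2.39, 3.01, 3.01, 3.01].

INTERFACE

Orientations are given as [roll, pitch, yaw] about the fixed x, y, z axes, in that order (R = Rz(yaw) Ry(pitch) Rx(roll)).
In Python, from workcell import * gives the robot as it stands.
- The arm moves only by the tool send_rows, never from a script. Its argument "increments" is a list of rows, each a list of 3 entries, a list of its own where there are three numbers: the shift along the tool's x, y, z in mm, then the turn, a rotation vector about the tool's x, y, z in degrees, then the gripper's target within -1 to 1 (fully open at 1, half-way at 0, shut at -1). In form: [[[x, y, z], [wx, wy, wz], grip], ...]. A call has 1 to 10 rows; each row is the pose to reach, as a shift and turn from the pose commanded when the call began, along the tool's axes at that moment; what a row does not reach only later rows make up. A row lasts 1/10 s, in which the tool goes at most 50 mm and 8.59 degrees, less where a joint would pass 70% of its speed; a pose out of reach is approached as far as the arm can. A call with a gripper value outside its range is refused whole. The fingers move at their own pace and stop on an object; "newtons" is the grip in N (left out, the last holds). Time passes only in rows, so rows that repeat a pose let the fingers close. It gives the time, the measured TCP pose, the force, the opening and the grip force at its end, in the units of the state.
- observe(): the state, without advancing time (a new reading comes with each control period).
- grab_frame(name): name is "side" or "top"; returns the picture (420x560x3 uint8, blue, green, red); there is no depth.
- camera_params(name): a dict with "fovy" (degrees; the focal length in pixels is half the picture's height over the tangent of half this angle, whatever the lens; pixels are square), "cx", "cy" (the principal point, pixels), "distortion" ([k1, k2, p1, p2, k3] as OpenCV has them; the pictures are not rectified), "extrinsics" (4x4, takes a point from world to camera coordinates). Camera axes: x right, y down, z forward; pixel columns grow to the right and rows downward; lengths in m; the calibration is good to about 2 mm. A picture is of the moment at which its call begins. camera_params takes no time and is no camera call.
- job_done(): hands the job in; it is judged then, once.
The state is a dict: "clock": time; "qpos": joint angles; "qd": joint speeds; "joint_efforts": joint torques, N m; "position": TCP position; "tool_rot": TCP orientation; "force": force on the tool from outside, world axes, zero at the start; "moment": the same for the moment, N m; "grip_width": finger opening in m; "finger_force": force on a finger pad.
Only numpy, scipy, OpenCV 4.12 (cv2) and the standard library are available. Lean on these libraries where they do the work, as an engineer would, in place of code of your own. Each camera call takes 0.05 s, during which the arm holds its last target. There are 200 camera calls.

TASK

Get the brass drawer knobs ready for soaking: tip all five from the tray into the white bowl, then set the empty tray back down flat on the desk and let go of it. Next open the cleaner bottle where it stands: push its safety cap down, turn it anticlockwise while pushed until it comes free, and lift it off. Finish still gripping the cap, held level and still straight above the open mouth, about 5 cm clear of it, with the bottle left standing and the mug and the small white-lidded jar left alone.

Things in the scene. Friction and masses are not known exactly. Their poses are not given: they have to be found in the camera images.
- tray: Aluminium pour tray, 130 long (its x) x 60 wide (its y) x 30 mm high, 160 g; origin: centre of its underside, z up. Upright 2.5 mm side walls over the whole length, outer faces flat at y = +-30 mm; end wall at +x; the -x end is the open spout. The knobs stand between x = -30 and +54 mm, below the walls' tops.
- tray_spout (a point): Middle of the pouring lip: 65 mm from the tray's origin along -x, 13 mm above its underside. The 3 mm floor ramps up to it at 25 degrees over the last 25 mm. Slippery: the knobs slide out over it once the tray is tipped about 60 degrees or more, spout down.
- knob1: Brass drawer knob (one of five alike), mushroom shaped, 24 mm across the head, 16 mm across the foot, 23 mm high, 22 g; origin: centre of the foot's underside, z towards the head. Starts standing on the tray's floor.
- knob2: Brass drawer knob (one of five alike), mushroom shaped, 24 mm across the head, 16 mm across the foot, 23 mm high, 22 g; origin: centre of the foot's underside, z towards the head. Starts standing on the tray's floor.
- knob3: Brass drawer knob (one of five alike), mushroom shaped, 24 mm across the head, 16 mm across the foot, 23 mm high, 22 g; origin: centre of the foot's underside, z towards the head. Starts standing on the tray's floor.
- knob4: Brass drawer knob (one of five alike), mushroom shaped, 24 mm across the head, 16 mm across the foot, 23 mm high, 22 g; origin: centre of the foot's underside, z towards the head. Starts standing on the tray's floor.
- knob5: Brass drawer knob (one of five alike), mushroom shaped, 24 mm across the head, 16 mm across the foot, 23 mm high, 22 g; origin: centre of the foot's underside, z towards the head. Starts standing on the tray's floor.
- bowl: White ceramic soaking bowl, open, loose, 450 g, 156 mm across the rim, 70 mm high, wall 5 mm; origin: centre of its underside, z up; the rim is 70 mm above the origin.
- bottle: Cleaner bottle, white plastic, loose on the desk, full, about 500 g, 66 mm across; origin: centre of its underside, z up. Straight to 84 mm high, sloping shoulder to 104 mm, then a neck 24 mm across with a bayonet ledge 34 mm across near its top. Desk friction keeps it from turning while its cap is pushed down. Starts 30 to 45 cm from the tray, on either side.
- cap: Ribbed grey push-and-turn safety cap, round, 44 mm across, 28 mm high, 80 g; origin: centre of the skirt's lower edge, z up; x through its two inner lugs. Two arrows moulded on top show the opening direction. Locked, its origin is 121.5 mm above the bottle's; it then turns only about 6 degrees, and pulling it lifts the whole bottle.
- cap_top (a point): Centre of the cap's top, 28 mm above its origin. To open: push down at least 3.5 mm against the spring (4 N to start, about 10 N there; hard end 6 mm down, about 14 N), keep it down and turn anticlockwise from above; it lifts straight off between 57 and 77 degrees of turn (stop at 79). Let up earlier, it catches and stays on.
- bottle_mouth (a point): Centre of the bottle's mouth, on its axis 135 mm above its origin.
- mug: Spotted white mug, 92 mm across, 93 mm high, bystander; origin: centre of its underside.
- jar: Small jar with a white screw lid, 50 mm across, 60 mm high, bystander (not the one to open); origin: centre of its underside.
There are look-alikes about, which are no part of the job. Several things have the shape of the tray; the one meant has the colours described above.

How it is judged:
By the outcome, as a careful person would: the job done as asked, in the order asked, and still so for the second after the job is handed in, while the arm keeps its last pose, push and grip.
It also fails if it takes over 67 s, if anything falls off the work surface, if the arm or the gripper's body presses on something with over 40 N, if the wrist force passes 120 N, or if a joint passes its speed limit or range.

## Working session

There is one attempt and no reset: what is moved stays moved. The work goes in short steps, Python scripts to look and compute and a tool call to move; the robot and the scene stay as the last step left them, time stands still between calls to the robot, and variables do not carry over. Pictures are saved under pics/ and viewed, at most 10 in all, crops included, and the job is handed in when it is done.

Besides the shell and the picture viewer there is one more tool, called after "Call:" as name(argument=value, ...) on one line, values as JSON. send_rows: Moves the arm, as the interface text tells. Its arguments: {"type":"object","properties":{"increments":{"type":"array"},"newtons":{"type":"number"}},"required":["increments"]}

```bash
mkdir -p pics; ls; python3 - <<'E'
from workcell import *
import cv2
s=observe(); print(s)
for n in("side","top"):
    cv2.imwrite(f"pics/{n}0.png",grab_frame(n)); p=camera_params(n); print(n,p)
E
```

```text
pics
{'clock': 0.0, 'qpos': array([-1.25517526,  0.52204243, -0.03634524,  1.59997015,  0.02117563,
        1.02106641, -0.11281494]), 'qd': array([ 0.00111129,  0.00117489,  0.00021563, -0.00157055, -0.0007636 ,
       -0.00159975, -0.00070472]), 'joint_efforts': array([-2.29561272e-03, -9.27076650e+01,  1.97853372e+00, -3.69932449e+01,
        1.77479710e-02,  8.02509516e-03,  2.41154936e-05]), 'position': array([0.23509822, 0.57875974, 0.23072136]), 'tool_rot': array([-3.14049096e+00,  4.68871079e-05,  2.75574874e+00]), 'force': array([ 0.29881766, -1.02721035,  0.28192026]), 'moment': array([-0.0651719 , -0.01066581,  0.02618428]), 'finger_force': 0.0, 'grip_width': 0.0853804754433336}
side {'fovy': 50.04883535512729, 'cx': 266.832160228877, 'cy': 206.49682535148978, 'distortion': array([-0.06559712,  0.        ,  0.        ,  0.        ,  0.        ]), 'extrinsics': array([[ 9.71123137e-01, -2.38577721e-01,  7.23628739e-04,
        -4.99001054e-01],
       [-1.53551462e-01, -6.27342047e-01, -7.63455241e-01,
         2.58452229e-01],
       [ 1.82597374e-01,  7.41297934e-01, -6.45860335e-01,
         7.75958413e-01],
       [ 0.00000000e+00,  0.00000000e+00,  0.00000000e+00,
         1.00000000e+00]])}
top {'fovy': 47.55837451098563, 'cx': 283.2432602047591, 'cy': 208.6928933685253, 'distortion': array([-0.11943103,  0.        ,  0.        ,  0.        ,  0.        ]), 'extrinsics': array([[-0.01213007, -0.999684  , -0.02201738,  0.15049819],
       [-0.99772585,  0.01356046, -0.06602462,  0.54818649],
       [ 0.06630232,  0.02116642, -0.99757505,  1.03552657],
       [ 0.        ,  0.        ,  0.        ,  1.        ]])}
```

View pics/top0.png

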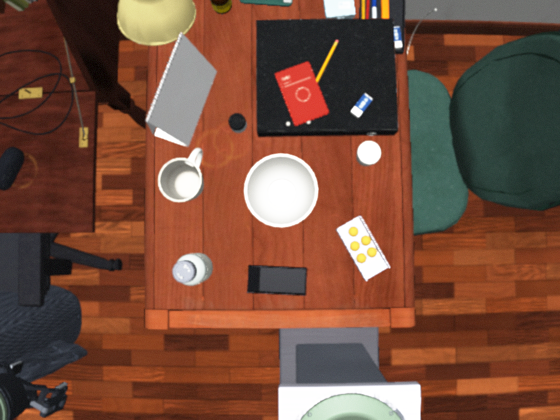

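View pics/side0.png

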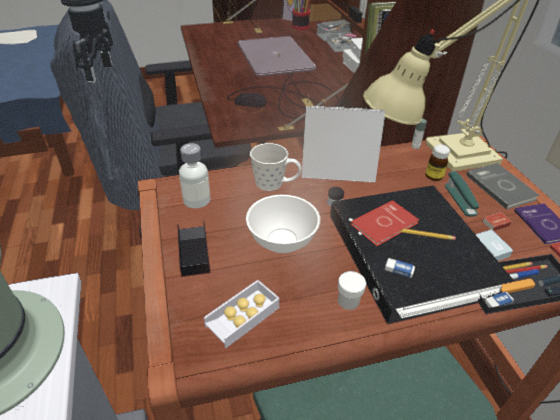

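The top view shows the tray near (362,248), the bowl at (281,190), the bottle at (192,269), the mug at (181,181) and the jar at (369,152). The side view shows the tray at (242,312), the bowl at (284,224) and the bottle cap at (191,152). Next I'll enlarge the tray and the bottle.

```bash
python3 - <<'E'
import cv2,numpy as np
t=cv2.imread("pics/top0.png");s=cv2.imread("pics/side0.png")
c=lambda i,x,y,w,h:cv2.resize(i[y:y+h,x:x+w],(400,300),interpolation=cv2.INTER_CUBIC)
# each 80x60 -> x5
a=np.hstack([c(t,320,215,80,60+10-10),c(t,155,235,80,60)])
b=np.hstack([c(s,200,280,80,60),c(s,160,135,80,60)])
cv2.imwrite("pics/crop0.png",np.vstack([a,b]))
E
```

```text
(no output)
```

View pics/crop0.png

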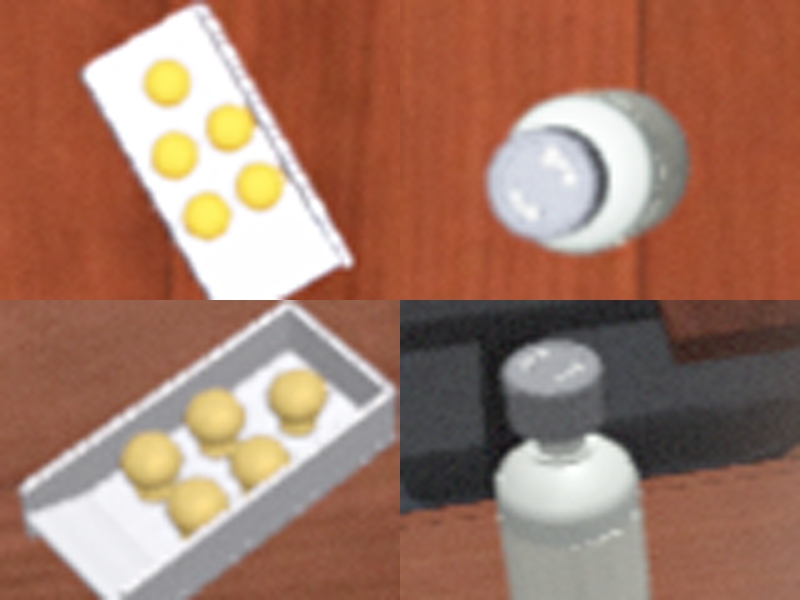

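The crops show the end wall corners in the top view at (336.4,229.4) and (360,216), the lip corners at (390,268) and (366.5,279), and the cap top at (184.4,271.8). In the side view the end wall top corners are (258,280.6) and (278.6,297), the spout wall top is (204.4,318), and the cap top is (190.6,148.6).

```bash
cat > h.py <<'E'
from workcell import *
import cv2,numpy as np
from scipy.optimize import least_squares
from scipy.spatial.transform import Rotation as R
H={"side":420,"top":420}
def cam(n):
    p=camera_params(n); f=210/np.tan(np.radians(p["fovy"])/2)
    return np.array([[f,0,p["cx"]],[0,f,p["cy"]],[0,0,1]]),np.array(p["distortion"]),np.array(p["extrinsics"])
def ray(n,uv):
    K,d,E=cam(n); q=cv2.undistortPoints(np.array([[uv]],float),K,d)[0,0]
    Rm=E[:3,:3]; return -Rm.T@E[:3,3], Rm.T@np.array([q[0],q[1],1])
def atz(n,uv,z):
    o,v=ray(n,uv); return o+v*(z-o[2])/v[2]
def tri(a,b):
    A=[];B=[]
    for n,uv in(("top",a),("side",b)):
        o,v=ray(n,uv); v/=np.linalg.norm(v); P=np.eye(3)-np.outer(v,v); A.append(P);B.append(P@o)
    return np.linalg.lstsq(np.vstack(A),np.hstack(B),rcond=None)[0]
def proj(n,X):
    K,d,E=cam(n); return cv2.projectPoints(np.atleast_2d(X).astype(float),cv2.Rodrigues(E[:3,:3])[0],E[:3,3],K,d)[0][:,0]
E
python3 - <<'E'
from h import *
np.set_printoptions(precision=4,suppress=True)
for n,uvs in {"top":[(336.4,229.4),(360,216),(390,268),(366.5,279)],"side":[(258,280.6),(278.6,297),(204.4,318)]}.items():
    for u in uvs: print(n,u,atz(n,u,.03))
print("cap",atz("top",(184.4,271.8),.1495),atz("side",(190.6,148.6),.1495),tri((184.4,271.8),(190.6,148.6)))
print("bowl",atz("top",(281,190),.07),atz("side",(283.5,221),.07))
print("mug",atz("top",(181,178),.093),"jar",atz("top",(369,152),.06),atz("side",(352,281),.06))
# threshold ellipses
img=cv2.imread("pics/top0.png"); h=cv2.cvtColor(img,cv2.COLOR_BGR2HSV)
m=((h[...,1]<60)&(h[...,2]>120)).astype(np.uint8)
for c in cv2.findContours(m,cv2.RETR_EXTERNAL,cv2.CHAIN_APPROX_NONE)[0]:
    if cv2.contourArea(c)>300: 
        r=cv2.minAreaRect(c)
        if 150<r[0][0]<410 and 130<r[0][1]<300: print(r, cv2.minEnclosingCircle(c), cv2.boxPoints(r).tolist())
# black box
E
```

```text
top (336.4, 229.4) [0.5025 0.0276 0.03  ]
top (360, 216) [ 0.5311 -0.0247  0.03  ]
top (390, 268) [ 0.4166 -0.0881  0.03  ]
top (366.5, 279) [ 0.3936 -0.0362  0.03  ]
side (258, 280.6) [0.5023 0.0246 0.03  ]
side (278.6, 297) [ 0.5307 -0.0233  0.03  ]
side (204.4, 318) [ 0.3897 -0.0376  0.03  ]
cap [0.4209 0.3347 0.1495] [0.4201 0.3337 0.1495] [0.4205 0.3349 0.1487]
bowl [0.5864 0.1466 0.07  ] [0.583  0.1359 0.07  ]
mug [0.6125 0.355  0.093 ] jar [ 0.667  -0.0433  0.06  ] [ 0.6651 -0.043   0.06  ]
((191.5, 269.0), (32.0, 39.0), 90.0) ((192.0, 269.0), 20.24855613708496) [[172.0, 253.0], [211.0, 253.0], [211.0, 285.0], [172.0, 285.0]]
((362.61541748046875, 247.57691955566406), (60.90104675292969, 29.27219581604004), 60.2551155090332) ((363.0, 248.0), 33.0152473449707) [[334.8000183105469, 228.39999389648438], [360.2154235839844, 213.87692260742188], [390.4308166503906, 266.75384521484375], [365.0154113769531, 281.27691650390625]]
((280.5, 190.0), (74.0, 73.0), 90.0) ((280.5, 190.0), 37.25932693481445) [[244.0, 153.0], [317.0, 153.0], [317.0, 227.0], [244.0, 227.0]]
((179.77259826660156, 174.8602752685547), (52.55656051635742, 44.26594543457031), 87.87889862060547) ((182.72569274902344, 172.89373779296875), 29.741506576538086) [[156.6821746826172, 149.419189453125], [200.9178009033203, 147.78082275390625], [202.86302185058594, 200.30136108398438], [158.6273956298828, 201.93972778320312]]
((368.5, 152.5), (23.0, 23.0), 90.0) ((368.5882263183594, 152.41175842285156), 12.227755546569824) [[357.0, 141.0], [380.0, 141.0], [380.0, 164.0], [357.0, 164.0]]
```

```bash
cat >> h.py <<'E'
np.set_printoptions(precision=4,suppress=True)
def plan(p,rpy_deg):
    s=observe(); Rc=R.from_euler("xyz",s["tool_rot"]); Rt=R.from_euler("xyz",rpy_deg,degrees=True)
    print("mm",np.round(1e3*Rc.inv().apply(np.array(p)-s["position"]),1),"deg",np.round(np.degrees((Rc.inv()*Rt).as_rotvec()),1))
def st():
    s=observe(); print("t",round(s["clock"],2),"p",s["position"],"rpy",np.degrees(s["tool_rot"]),"q",s["qpos"],"F",s["force"],"M",s["moment"],"w",s["grip_width"],s["finger_force"])
E
python3 -c "
from h import *
plan([.467,-.026,.14],[180,0,29])"
```

```text
mm [-442.4 -473.    91.3] deg [ -0.    0.1 128.9]
```

Call:
send_rows(increments=[[[-442,-473,91],[0,0,129],1],[[-442,-473,91],[0,0,129],1],[[-442,-473,91],[0,0,129],1],[[-442,-473,91],[0,0,129],1],[[-442,-473,91],[0,0,129],1],[[-442,-473,91],[0,0,129],1],[[-442,-473,91],[0,0,129],1],[[-442,-473,91],[0,0,129],1],[[-442,-473,91],[0,0,129],1],[[-442,-473,91],[0,0,129],1]])

```text
clock: 1.1
position: [0.4126, 0.1148, 0.1616]
tool_rot: [3.141, -0.0, 1.25]
force: [1.1, 0.6, 0.6]
grip_width: 0.085
finger_force: 0.0
```

```bash
python3 -c "
from h import *
st();plan([.467,-.026,.14],[180,0,29])"
```

```text
t 1.1 p [0.4126 0.1148 0.1616] rpy [179.9827  -0.0187  71.6217] q [-0.7346  0.3465  0.4024  2.1793 -0.2208  0.6529 -0.4982] F [1.1339 0.6137 0.6213] M [ 0.0583 -0.0719  0.0153] w 0.08500814966580073 0.0
mm [-116.5   96.1   21.6] deg [ 0.  -0.  42.6]
```

Call:
send_rows(increments=[[[-116,96,21],[0,0,42.6],1],[[-116,96,21],[0,0,42.6],1],[[-116,96,21],[0,0,42.6],1],[[-116,96,21],[0,0,42.6],1],[[-116,96,21],[0,0,42.6],1],[[-116,96,21],[0,0,42.6],1],[[-116,96,21],[0,0,42.6],1],[[-116,96,21],[0,0,42.6],1]])

```text
clock: 1.9
position: [0.4676, -0.023, 0.1408]
tool_rot: [-3.141, -0.0, 0.517]
force: [0.2, 0.0, -1.5]
grip_width: 0.0856
finger_force: 0.0
```

```bash
python3 -c "
from h import *
st();plan([.467,-.026,-.002],[180,0,29])
cv2.imwrite('pics/a.png',np.hstack([cv2.resize(grab_frame('side')[230:350,170:330],(400,300)),cv2.resize(grab_frame('top')[190:300,290:437],(400,300))]))"
```

```text
t 1.9 p [ 0.4676 -0.023   0.1408] rpy [-179.9934   -0.0076   29.603 ] q [-0.5153  0.4807  0.578   2.1077 -0.4216  0.6659 -0.7061] F [ 0.2108  0.032  -1.4543] M [ 0.0495 -0.0264  0.0206] w 0.08555319993275377 0.0
mm [ -2.    2.4 142.8] deg [-0.  -0.   0.6]
```

View pics/a.png

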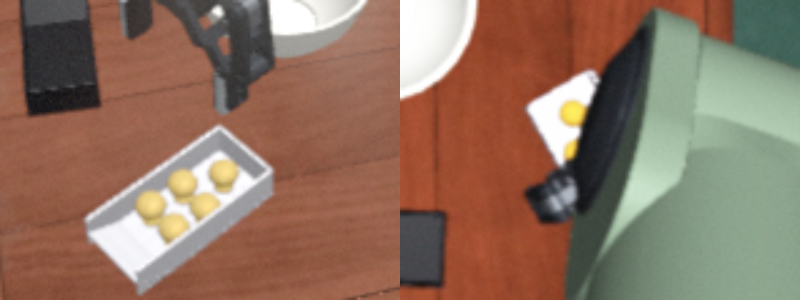

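Both views show the tray unmoved, with the open fingers straddling it and lined up. I'll descend.

Call:
send_rows(increments=[[[-2,2.4,50],[0,0,0.6],1],[[-2,2.4,90],[0,0,0.6],1],[[-2,2.4,120],[0,0,0.6],1],[[-2,2.4,135],[0,0,0.6],1],[[-2,2.4,143],[0,0,0.6],1],[[-2,2.4,143],[0,0,0.6],1]], newtons=60)

```text
clock: 2.6
position: [0.4668, -0.0265, -0.0027]
tool_rot: [-3.141, 0.001, 0.502]
force: [0.2, -0.0, 0.2]
grip_width: 0.0857
finger_force: 0.0
```

Call:
send_rows(increments=[[[0,0,0],[0,0,0],-1],[[0,0,0],[0,0,0],-1],[[0,0,0],[0,0,0],-1],[[0,0,0],[0,0,0],-1],[[0,0,0],[0,0,0],-1],[[0,0,0],[0,0,0],-1],[[0,0,0],[0,0,0],-1],[[0,0,0],[0,0,0],-1]], newtons=60)

```text
clock: 3.4
position: [0.4676, -0.0263, -0.0013]
tool_rot: [3.141, -0.001, 0.502]
force: [-0.9, -0.4, 8.8]
grip_width: 0.0591
finger_force: 63.1
```

```bash
python3 -c "
from h import *
st()"
```

```text
t 3.4 p [ 0.4676 -0.0263 -0.0013] rpy [179.9641  -0.0856  28.7775] q [-0.2995  0.7294  0.3064  2.1567 -0.6431  0.3419 -0.522 ] F [-0.8715 -0.4202  8.8143] M [-0.0642  0.3049  0.0391] w 0.059108011018391436 63.05447459220886
```

Gripped at 59 mm opening. I'll lift straight up, then fit a quick kinematic model to check the pour pose against the joint limits.

Call:
send_rows(increments=[[[0,0,-20],[0,0,0],-1],[[0,0,-60],[0,0,0],-1],[[0,0,-110],[0,0,0],-1],[[0,0,-160],[0,0,0],-1],[[0,0,-200],[0,0,0],-1],[[0,0,-200],[0,0,0],-1]])

```text
clock: 4.0
position: [0.4689, -0.0263, 0.2024]
tool_rot: [3.14, -0.007, 0.502]
force: [0.3, 0.1, -4.0]
grip_width: 0.0592
finger_force: 67.7
```

```bash
cat > kin.py <<'E'
from h import *
import itertools
D=[([-1.25517526,0.52204243,-0.03634524,1.59997015,0.02117563,1.02106641,-0.11281494],[.2351,.57876,.23072],[-179.937,.0027,157.893]),
([-0.7346,0.3465,0.4024,2.1793,-0.2208,0.6529,-0.4982],[.4126,.1148,.1616],[179.9827,-.0187,71.6217]),
([-0.5153,0.4807,0.578,2.1077,-0.4216,0.6659,-0.7061],[.4676,-.023,.1408],[-179.9934,-.0076,29.603]),
([-0.2995,0.7294,0.3064,2.1567,-0.6431,0.3419,-0.522],[.4676,-.0263,-.0013],[179.9641,-.0856,28.7775])]
def fk(q,prm,sg):
    phi,psi,hs,a,b,L,e,w=prm
    r=lambda ax,t:R.from_euler(ax,t)
    T=r("z",sg[0]*q[0]+phi); p=T.apply([0,0,hs])
    T=T*r("y",q[1])*r("z",sg[1]*q[2]); p=p+T.apply([e,0,a])
    T=T*r("y",q[3]); p=p+T.apply([-e,0,0]); T=T*r("z",sg[2]*q[4]); p=p+T.apply([0,0,b])
    T=T*r("y",q[5]); p=p+T.apply([w,0,0]); T=T*r("z",sg[3]*q[6]+psi); p=p+T.apply([0,0,L])
    return p,T
def res(prm,sg,D):
    o=[]
    for q,p,e in D:
        P,T=fk(q,prm,sg); o+=list(P-p)+list((T.inv()*R.from_euler("xyz",e,degrees=True)).as_rotvec()*.3)
    return np.array(o)
def fit(D):
    best=None
    for sg in itertools.product([1,-1],repeat=4):
        for psi in(0,1.57,3.1,-1.57):
            for phi in (0,3.1):
                f=least_squares(res,[phi,psi,.3,.4,.4,.25,0,0],args=(sg,D))
                if best is None or f.cost<best[0]: best=(f.cost,sg,f.x)
    return best
E
python3 - <<'E'
from kin import *
st()
s=observe(); D.append((list(s["qpos"]),list(s["position"]),list(np.degrees(s["tool_rot"]))))
b=fit(D); print(b); print(np.abs(res(b[2],b[1],D)).max())
import json; json.dump([list(b[1]),list(b[2])],open("kin.json","w"))
E
```

```text
t 4.0 p [ 0.4689 -0.0263  0.2024] rpy [179.9081  -0.4197  28.7725] q [-0.6086  0.3867  0.6964  2.0571 -0.3458  0.8049 -0.7753] F [ 0.2687  0.1192 -4.0128] M [ 0.0129 -0.0259  0.0059] w 0.05917729552964387 67.68934607505798
(np.float64(8.166623303316712e-05), (-1, -1, -1, -1), array([-0.1026,  1.4682,  0.5282,  0.5101,  0.4032,  0.5264,  0.0046,
       -0.0205]))
0.00967008195692462
```

```bash
python3 -c "
from h import *
h=np.radians(14); c,s_=np.cos(h),np.sin(h)
Rt=R.from_matrix(np.column_stack([[c,s_,0],[s_,-c,0],[0,0,-1]]))*R.from_euler('y',30,degrees=True)
plan([.622,.155,.21],Rt.as_euler('xyz',degrees=True))"
```

```text
mm [221.5 -85.2  -6.1] deg [-3.8 29.4 14.4]
```

Call:
send_rows(increments=[[[40,-15,-10],[0,0,4],-1],[[80,-30,-10],[0,0,8],-1],[[120,-45,-10],[0,0,12],-1],[[160,-60,-10],[0,0,14],-1],[[200,-76,-8],[-2,8,14],-1],[[221,-85,-6],[-3,15,14],-1],[[221,-85,-6],[-3.5,22,14],-1],[[221,-85,-6],[-3.8,29,14],-1],[[221,-85,-6],[-3.8,29,14],-1],[[221,-85,-6],[-3.8,29,14],-1]])

```text
clock: 5.0
position: [0.6194, 0.1541, 0.2038]
tool_rot: [3.14, -0.507, 0.252]
force: [0.8, -0.6, -2.4]
grip_width: 0.059
finger_force: 67.7
```

```bash
python3 - <<'E'
from kin import *
import json
st()
s=observe(); D.append(([-0.6086,0.3867,0.6964,2.0571,-0.3458,0.8049,-0.7753],[.4689,-.0263,.2024],[179.9081,-.4197,28.7725]))
D.append((list(s["qpos"]),list(s["position"]),list(np.degrees(s["tool_rot"]))))
D=[d for i,d in enumerate(D) if i not in(1,2)]
b=fit(D); print(b); print(np.abs(res(b[2],b[1],D)).reshape(-1,6).max(1))
json.dump([list(map(int,b[1])),list(b[2])],open("kin.json","w"))
prm=b[2];sg=b[1]
lo=np.array([-2.91,-.3,-1.5,.17,-1.26,.16,-2.52]);hi=np.array([2.91,2.13,1.42,2.43,4.41,1.93,2.52])
rng=np.random.default_rng(0)
def ik(p,Rt,q0s):
    best=None
    for q0 in q0s:
        f=least_squares(lambda q:np.r_[fk(q,prm,sg)[0]-p,.3*(fk(q,prm,sg)[1].inv()*Rt).as_rotvec(),.002*(q-s["qpos"])],np.clip(q0,lo+.06,hi-.06),bounds=(lo+.05,hi-.05))
        e=np.abs(f.fun[:6]).max()
        if best is None or f.cost<best[0]: best=(f.cost,e,f.x)
    return best
bowl=np.array([.586,.146])
for yaw in range(-90,120,15):
  for th in(75,):
    h=np.radians(yaw); c,n=np.cos(h),np.sin(h); t=np.radians(th)
    Rt=R.from_matrix(np.column_stack([[c,n,0],[n,-c,0],[0,0,-1]]))*R.from_euler('y',th,degrees=True)
    p=np.r_[bowl,.078]-Rt.apply([-.073,0,-.014])
    o=ik(p,Rt,[s["qpos"]]+[rng.uniform(lo,hi) for _ in range(8)])
    print(yaw,th,round(o[1],4),o[2])
E
```

```text
t 5.0 p [0.6194 0.1541 0.2038] rpy [179.9251 -29.0607  14.414 ] q [-0.7365  0.4339  0.4834  2.0605 -0.7077  0.2333 -1.0081] F [ 0.7793 -0.6385 -2.3833] M [-0.1951  0.7187  0.0279] w 0.058992018038815576 67.71440505981445
(np.float64(0.0002087327148525603), (-1, -1, -1, -1), array([-0.0897,  1.4839,  0.3372,  0.4986,  0.4062,  0.3259,  0.0135,
       -0.0103]))
[0.0049 0.0069 0.0053 0.0131]
-90 75 0.0 [-0.8978  1.1396  0.3111  1.3474  0.7113  1.5887  2.1564]
-75 75 0.0 [-1.0117  1.0761  0.3748  1.5674  0.8469  1.3413  2.1165]
-60 75 0.0 [-1.1356  1.0367  0.4734  1.7807  1.0247  1.0842  2.0193]
-45 75 0.0 [-1.29    1.0528  0.6468  1.9809  1.2804  0.7982  1.8216]
-30 75 0.0 [-1.4426  1.1571  0.8676  2.1557  1.8083  0.5453  1.3213]
-15 75 0.0 [-1.315   1.0904  0.7576  2.3069  2.3775  0.8419  0.937 ]
0 75 0.0086 [-1.5349  1.6602  1.2581  2.38    3.0645  0.9365 -0.0882]
15 75 0.0289 [-1.37    1.8849  1.37    2.38    3.0535  1.4022 -0.2268]
30 75 0.0069 [ 0.7012  1.2802 -0.9632  2.38    3.4804  0.9911  2.47  ]
45 75 0.0001 [ 1.0452  1.8922 -1.45    2.2794  2.6423  0.5212 -2.4336]
60 75 0.0003 [ 1.0457  1.7528 -1.39    2.1305  1.6825  0.21   -1.5147]
75 75 0.0001 [ 0.6253  1.0622 -0.6564  1.9551 -1.21    0.8068  1.093 ]
90 75 0.0 [ 0.3204  0.9981 -0.2652  1.7507 -1.1192  1.2452  1.0047]
105 75 0.0 [ 0.3024  1.0754 -0.3225  1.5375 -0.8554  1.3972  0.8622]
```

The model says a radial pour breaks the joint limits. A sideways pour at yaw 97 works, with the wrist on the jar side and high above it, so I'll level out and turn there.

```bash
cat >> h.py <<'E'
def tilt(yaw,th):
    h=np.radians(yaw); c,n=np.cos(h),np.sin(h)
    return (R.from_matrix(np.column_stack([[c,n,0],[n,-c,0],[0,0,-1]]))*R.from_euler('y',th,degrees=True))
def tpos(yaw,th,sp):
    return np.array(sp)-tilt(yaw,th).apply([-.073,0,-.014])
E
python3 -c "
from h import *
plan([.586,.16,.21],tilt(28,0).as_euler('xyz',degrees=True))
plan([.586,.18,.21],tilt(97,0).as_euler('xyz',degrees=True))"
```

```text
mm [-24.  -14.  -20.4] deg [  3.5 -28.9 -13.3]
mm [-19.6 -33.3 -18. ] deg [ 21.  -23.8 -80.7]
```

Call:
send_rows(increments=[[[-12,-7,-10],[1.7,-8,-4],-1],[[-24,-14,-20],[2.5,-16,-8],-1],[[-24,-14,-20],[3,-23,-11],-1],[[-24,-14,-20],[3.5,-29,-13.3],-1],[[-24,-14,-20],[3.5,-29,-13.3],-1]])

```text
clock: 5.5
position: [0.5882, 0.161, 0.2095]
tool_rot: [3.137, 0.006, 0.491]
force: [-0.8, -0.2, -3.3]
grip_width: 0.0594
finger_force: 67.7
```

```bash
python3 -c "
from h import *
st()
plan([.586,.18,.21],tilt(97,0).as_euler('xyz',degrees=True))"
```

```text
t 5.5 p [0.5882 0.161  0.2095] rpy [179.7246   0.3596  28.1576] q [-0.8046  0.6177  0.6728  1.6847 -0.4356  1.0003 -1.0597] F [-0.7721 -0.1525 -3.3149] M [ 0.0486 -0.0288 -0.0235] w 0.05938342845763845 67.74263978004456
mm [  7.  -17.8  -0.6] deg [  0.    0.5 -68.8]
```

Call:
send_rows(increments=[[[7,-18,0],[0,0,-8],-1],[[7,-18,0],[0,0,-16],-1],[[7,-18,0],[0,0,-24],-1],[[7,-18,0],[0,0,-32],-1],[[7,-18,0],[0,0,-40],-1],[[7,-18,0],[0,0,-48],-1],[[7,-18,0],[0,0,-56],-1],[[7,-18,0],[0,0,-64],-1],[[7,-18,0],[0,0.5,-69],-1],[[7,-18,0],[0,0.5,-69],-1]])

```text
clock: 6.5
position: [0.5846, 0.1786, 0.2097]
tool_rot: [3.136, -0.004, 1.693]
force: [0.3, -0.7, -2.7]
grip_width: 0.0592
finger_force: 67.8
```

```bash
python3 -c "
from h import *
st()
for th in(30,50,65,80): plan(tpos(97,th,[.586,.150,[.14,.11,.09,.08][(30,50,65,80).index(th)]]),tilt(97,th).as_euler('xyz',degrees=True))
i=grab_frame('top');cv2.imwrite('pics/b.png',np.hstack([cv2.resize(i[120:330,170:450],(400,300)),cv2.resize(grab_frame('side')[130:340,130:410],(400,300))]))"
```

```text
t 6.5 p [0.5846 0.1786 0.2097] rpy [179.6746  -0.2181  96.9884] q [-0.6282  0.5436  0.3474  1.6803 -0.2214  0.9499 -0.0767] F [ 0.3085 -0.7244 -2.6853] M [ 0.0916  0.0125 -0.0377] w 0.059160680721282395 67.78045535087585
mm [41.5 -2.3 45.4] deg [ 0.3 29.8  0.1]
mm [28.9 -2.4 52.9] deg [ 0.3 49.8  0.1]
mm [14.8 -2.4 59.5] deg [ 0.3 64.8  0.2]
mm [-2.3 -2.4 60.2] deg [ 0.3 79.8  0.2]
```

View pics/b.png

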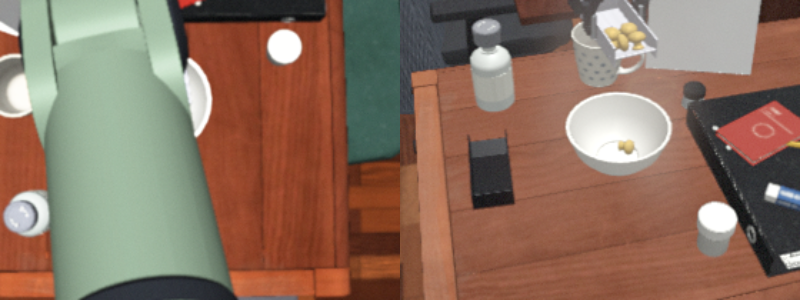

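The side view shows the tray held level above the bowl with most of the knobs in it. One has already slid out into the bowl, at crop (627,146). I'll tip slowly over the bowl.

Call:
send_rows(increments=[[[20,-2,20],[0,8,0],-1],[[35,-2,35],[0,16,0],-1],[[41,-2,42],[0,24,0],-1],[[40,-2,46],[0,31,0],-1],[[37,-2,50],[0,38,0],-1],[[32,-2,53],[0,45,0],-1],[[28,-2,55],[0,51,0],-1],[[22,-2,57],[0,57,0],-1],[[17,-2,59],[0,63,0],-1],[[12,-2,60],[0,69,0],-1]])

```text
clock: 7.6
position: [0.5817, 0.1903, 0.1488]
tool_rot: [3.134, -1.212, 1.698]
force: [-0.6, -0.5, -2.2]
grip_width: 0.0591
finger_force: 68.0
```

```bash
python3 -c "
from h import *
st()
plan(tpos(97,80,[.586,.150,.08]),tilt(97,80).as_euler('xyz',degrees=True))"
```

```text
t 7.6 p [0.5817 0.1903 0.1488] rpy [179.546  -69.4306  97.2935] q [ 0.2796  0.9479 -0.2867  1.6998 -1.057   1.1851  0.9727] F [-0.6436 -0.4974 -2.1982] M [-1.3847 -0.1614  0.0041] w 0.059059551207376 68.00980925559998
mm [ -4.3  -0.6 -13.4] deg [ 0.2 10.6  0.1]
```

Call:
send_rows(increments=[[[-2,0,-7],[0,5,0],-1],[[-4,0,-13],[0,10.5,0],-1],[[-4,0,-13],[0,10.5,0],-1],[[-4,0,-13],[0,10.5,0],-1],[[-4,0,-13],[0,10.5,0],-1],[[-4,0,-13],[0,10.5,0],-1],[[-4,0,-13],[0,10.5,0],-1],[[-4,0,-13],[0,10.5,0],-1]])

```text
clock: 8.4
position: [0.5829, 0.1783, 0.1508]
tool_rot: [3.108, -1.391, 1.727]
force: [0.6, 0.3, -2.4]
grip_width: 0.0588
finger_force: 68.1
```

```bash
python3 -c "
from h import *
st()
i=grab_frame('top');cv2.imwrite('pics/c.png',np.hstack([cv2.resize(i[120:330,170:450],(400,300)),cv2.resize(grab_frame('side')[150:270,210:370],(400,300))]))"
```

```text
t 8.4 p [0.5829 0.1783 0.1508] rpy [178.0564 -79.7227  98.9483] q [ 0.3502  1.0554 -0.3327  1.6502 -1.0767  1.306   1.0322] F [ 0.6483  0.2972 -2.4064] M [-1.3592 -0.1523  0.0101] w 0.05878721909747577 68.07936429977417
```

View pics/c.png

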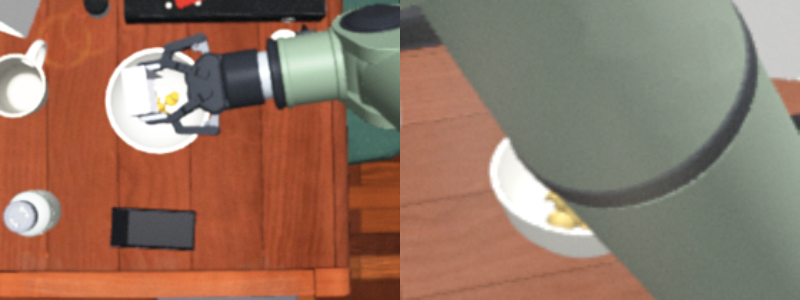

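The tray is tipped 80° over the bowl, with knobs visible in the bowl at crop (168,100). I'll raise it and level out.

```bash
python3 -c "
from h import *
plan([.585,.18,.2],tilt(97,60).as_euler('xyz',degrees=True))
plan([.585,.18,.23],tilt(97,0).as_euler('xyz',degrees=True))"
```

```text
mm [49.   2.6 -7.2] deg [  0.1 -19.8   0.3]
mm [ 78.5   2.7 -12.5] deg [  0.3 -79.8   0.2]
```

Call:
send_rows(increments=[[[25,1,-3],[0,0,0],-1],[[50,2.6,-7],[0,0,0],-1],[[78,2.7,-12],[0,-8,0],-1],[[78,2.7,-12],[0,-16,0],-1],[[78,2.7,-12],[0,-24,0],-1],[[78,2.7,-12],[0,-32,0],-1],[[78,2.7,-12],[0,-40,0],-1],[[78,2.7,-12],[0,-48,0],-1],[[78,2.7,-12],[0,-56,0],-1],[[78,2.7,-12],[0,-64,0],-1]])

```text
clock: 9.5
position: [0.5853, 0.1801, 0.2305]
tool_rot: [3.133, -0.271, 1.694]
force: [-0.3, 0.8, -2.2]
grip_width: 0.0592
finger_force: 67.9
```

Call:
send_rows(increments=[[[0,0,0],[0,-8,0],-1],[[0,0,0],[0,-16,0],-1],[[0,0,0],[0,-16,0],-1]])

```text
clock: 9.8
position: [0.5833, 0.1867, 0.2293]
tool_rot: [3.136, 0.007, 1.703]
force: [-0.2, 1.8, -3.1]
grip_width: 0.0588
finger_force: 67.9
```

```bash
python3 -c "
from h import *
st()
plan([.4676,-.0263,.15],[180,0,29])
i=grab_frame('top');cv2.imwrite('pics/d.png',np.hstack([cv2.resize(i[120:330,170:450],(400,300)),cv2.resize(grab_frame('side')[110:260,200:400],(400,300))]))"
```

```text
t 9.8 p [0.5833 0.1867 0.2293] rpy [179.6761   0.377   97.5499] q [-0.5578  0.5102  0.2148  1.6503 -0.1156  0.99   -0.1747] F [-0.1517  1.8457 -3.0632] M [0.1508 0.0356 0.0018] w 0.05883557691995082 67.93328762054443
mm [-195.4 -143.1   79.8] deg [ 0.5  0.1 68.6]
```

View pics/d.png

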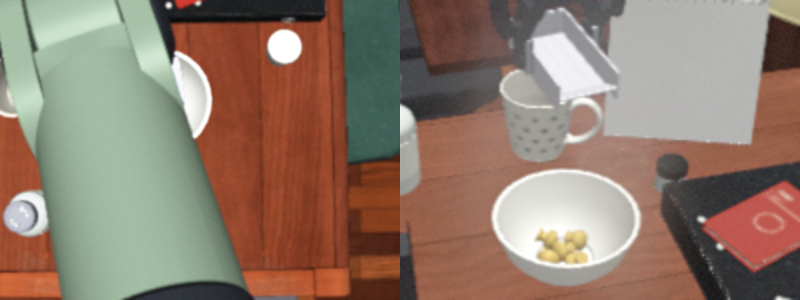

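The tray is empty and the knobs lie in a cluster in the bowl at crop (565,245). I'll take the tray back to its old spot.

Call:
send_rows(increments=[[[-50,-36,10],[0,0,8],-1],[[-98,-72,20],[0,0,16],-1],[[-147,-108,40],[0,0,24],-1],[[-195,-143,60],[0,0,32],-1],[[-195,-143,80],[0,0,40],-1],[[-195,-143,80],[0.3,0,48],-1],[[-195,-143,80],[0.5,0,56],-1],[[-195,-143,80],[0.5,0,64],-1],[[-195,-143,80],[0.5,0,68.5],-1],[[-195,-143,80],[0.5,0,68.5],-1]])

```text
clock: 10.9
position: [0.4669, -0.0321, 0.1491]
tool_rot: [-3.14, 0.001, 0.493]
force: [0.6, 0.8, -1.2]
grip_width: 0.0593
finger_force: 67.9
```

```bash
python3 -c "
from h import *
st()
plan([.4676,-.0263,.0],[180,0,29])"
```

```text
t 10.9 p [ 0.4669 -0.0321  0.1491] rpy [-179.8921    0.0392   28.2638] q [-0.4552  0.4511  0.52    2.0983 -0.3548  0.678  -0.7757] F [ 0.6285  0.8025 -1.2244] M [0.0194 0.0157 0.0428] w 0.05930470405565092 67.91005253791809
mm [  3.4  -4.5 149.1] deg [-0.1  0.  -0.7]
```

Call:
send_rows(increments=[[[3,-4,45],[0,0,-0.7],-1],[[3,-4,85],[0,0,-0.7],-1],[[3,-4,115],[0,0,-0.7],-1],[[3,-4,132],[0,0,-0.7],-1],[[3,-4,140],[0,0,-0.7],-1],[[3,-4,145],[0,0,-0.7],-1],[[3,-4,149],[0,0,-0.7],-1],[[3,-4,149.5],[0,0,-0.7],-1]])

```text
clock: 11.7
position: [0.4681, -0.026, 0.0]
tool_rot: [-3.141, 0.0, 0.51]
force: [0.1, -0.7, -1.3]
grip_width: 0.0588
finger_force: 67.9
```

```bash
python3 -c "
from h import *
st()"
```

```text
t 11.7 p [ 0.4681 -0.026   0.    ] rpy [-179.9397    0.0097   29.2209] q [-0.2685  0.7191  0.264   2.1522 -0.5527  0.3353 -0.6011] F [ 0.101  -0.7315 -1.2819] M [-0.0013 -0.0174 -0.0168] w 0.05883718824254511 67.93585181236267
```

Call:
send_rows(increments=[[[0,0,1],[0,0,0],-1],[[0,0,1.8],[0,0,0],-1],[[0,0,1.8],[0,0,0],-1],[[0,0,1.8],[0,0,0],0.6],[[0,0,1.8],[0,0,0],1],[[0,0,1.8],[0,0,0],1],[[0,0,1.8],[0,0,0],1],[[0,0,1.8],[0,0,0],1],[[0,0,1.8],[0,0,0],1]])

```text
clock: 12.6
position: [0.4677, -0.0259, -0.0022]
tool_rot: [-3.14, 0.001, 0.51]
force: [0.4, -0.5, 0.3]
grip_width: 0.0855
finger_force: 0.0
```

```bash
python3 -c "
from h import *
st()"
```

```text
t 12.6 p [ 0.4677 -0.0259 -0.0022] rpy [-179.9249    0.0614   29.2069] q [-0.2662  0.7233  0.2605  2.1523 -0.5544  0.3313 -0.6001] F [ 0.3693 -0.5183  0.3289] M [-0.0271  0.0681 -0.0236] w 0.0854746730614929 0.0
```

Call:
send_rows(increments=[[[0,0,-20],[0,0,0],1],[[0,0,-60],[0,0,0],1],[[0,0,-110],[0,0,0],1],[[0,0,-160],[0,0,0],1],[[0,0,-205],[0,0,0],1],[[0,0,-215],[0,0,0],1]])

```text
clock: 13.2
position: [0.4695, -0.0262, 0.2169]
tool_rot: [3.141, -0.004, 0.509]
force: [0.9, -0.1, -0.6]
grip_width: 0.0853
finger_force: 0.0
```

```bash
python3 -c "
from h import *
st()
plan([.4207,.3345,.21],[180,0,85])"
```

```text
t 13.2 p [ 0.4695 -0.0262  0.2169] rpy [179.9839  -0.2531  29.1869] q [-0.5592  0.3466  0.6218  2.0355 -0.2729  0.8353 -0.8427] F [ 0.8927 -0.1036 -0.5618] M [ 0.0499 -0.034   0.0433] w 0.08530614018184168 0.0
mm [ 133.3 -338.7    7.4] deg [  0.1  -0.2 -55.8]
```

Call:
send_rows(increments=[[[17,-42,0],[0,0,-7],1],[[34,-85,0],[0,0,-14],1],[[51,-127,0],[0,0,-21],1],[[67,-170,0],[0,0,-28],1],[[84,-212,3],[0,0,-35],1],[[100,-254,7],[0,0,-42],1],[[117,-297,7],[0,0,-49],1],[[133,-338.5,7],[0,0,-56],1],[[133,-338.5,7],[0,0,-56],1],[[133,-338.5,7],[0,0,-56],1]])

```text
clock: 14.2
position: [0.4185, 0.3346, 0.2055]
tool_rot: [-3.139, 0.0, 1.488]
force: [0.4, -1.1, 0.9]
grip_width: 0.0848
finger_force: 0.0
```

```bash
python3 -c "
from h import *
st()
plan([.4207,.3345,.117],[180,0,85])
i=grab_frame('top');a=grab_frame('side');cv2.imwrite('pics/e.png',np.hstack([cv2.resize(i[190:310,290:450],(400,300)),cv2.resize(a[80:200,110:270],(400,300))]))"
```

```text
t 14.2 p [0.4185 0.3346 0.2055] rpy [-179.8729    0.0207   85.2549] q [-0.9962  0.4266  0.2836  1.8729 -0.1545  0.865  -0.7188] F [ 0.447  -1.0874  0.8933] M [-0.0636 -0.0001 -0.0081] w 0.08483745909096829 0.0
mm [ 0.1  2.4 88.5] deg [-0.1  0.   0.3]
```

View pics/e.png

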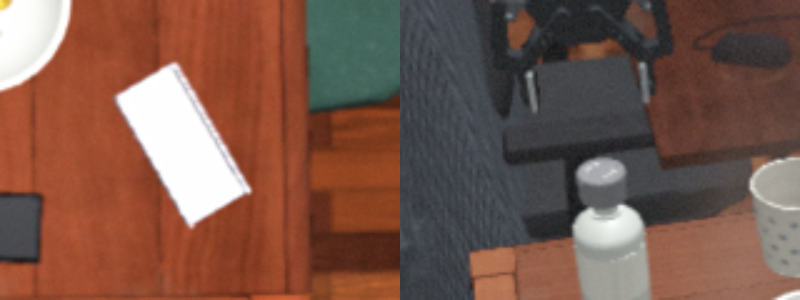

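```bash
python3 -c "
from h import *
print(proj('side',[[.4207,.3345,.1495],[.4207,.3345,.218],[.4185,.3346,.218],[.4185-.0425,.3346,.218],[.4185+.0425,.3346,.218]]))"
```

```text
[[190.8394 148.3766]
 [187.4753 121.3875]
 [186.4439 121.491 ]
 [166.4771 123.956 ]
 [206.1479 119.0835]]
```

The top view shows the tray lying flat, empty and free. In the side view the fingertips, at about full-frame (185,124), match the projected axis above the cap (186.4,121.5). I'll descend.

Call:
send_rows(increments=[[[0,2.4,30],[0,0,0],1],[[0,2.4,55],[0,0,0],1],[[0,2.4,75],[0,0,0],1],[[0,2.4,85],[0,0,0],1],[[0,2.4,88.5],[0,0,0],1],[[0,2.4,88.5],[0,0,0],1]])

```text
clock: 14.9
position: [0.4215, 0.3338, 0.118]
tool_rot: [-3.14, -0.0, 1.486]
force: [-0.1, 0.7, 0.9]
grip_width: 0.0854
finger_force: 0.0
```

```bash
python3 -c "
from h import *
st()
plan([.4207,.3345,.117],[180,0,85])"
```

```text
t 14.9 p [0.4215 0.3338 0.118 ] rpy [-179.9203   -0.0286   85.1507] q [-0.9546  0.5553  0.2404  1.9376 -0.2051  0.6726 -0.6725] F [-0.0561  0.6622  0.9277] M [-0.0333  0.0428 -0.026 ] w 0.08536196615207887 0.0
mm [ 0.6 -0.9  1. ] deg [-0.1 -0.   0.2]
```

Call:
send_rows(increments=[[[0,0,0],[0,0,0],0.4],[[0,0,0],[0,0,0],0.2],[[0,0,0],[0,0,0],0.05],[[0,0,0],[0,0,0],-0.1],[[0,0,0],[0,0,0],-1],[[0,0,0],[0,0,0],-1],[[0,0,0],[0,0,0],-1],[[0,0,0],[0,0,0],-1]], newtons=90)

```text
clock: 15.7
position: [0.4212, 0.3343, 0.1178]
tool_rot: [-3.14, -0.001, 1.487]
force: [-2.0, 0.1, 5.9]
grip_width: 0.0422
finger_force: 90.5
```

```bash
python3 -c "
from h import *
st()
a=grab_frame('side');cv2.imwrite('pics/f.png',np.hstack([cv2.resize(a[110:230,120:280],(400,300)),cv2.resize(grab_frame('top')[210:330,120:280],(400,300))]))"
```

```text
t 15.7 p [0.4212 0.3343 0.1178] rpy [-179.9163   -0.0425   85.2066] q [-0.9552  0.5556  0.2399  1.9376 -0.2053  0.6721 -0.6723] F [-2.0029  0.0934  5.897 ] M [0.1157 0.3614 0.0015] w 0.04223420014832156 90.45506061287597
```

View pics/f.png

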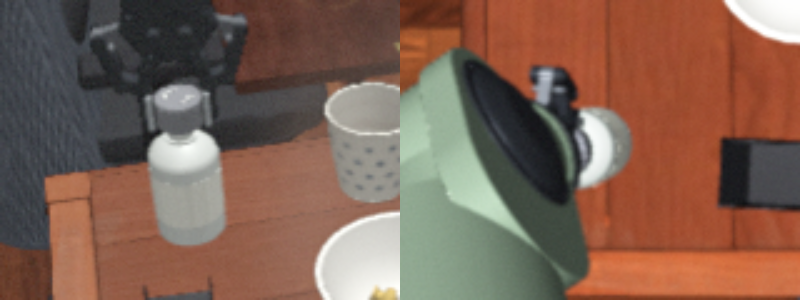

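The cap is gripped squarely between the pads at side crop (180,108), and the bottle is upright. I'll push down gradually.

Call:
send_rows(increments=[[[0,0,1],[0,0,0],-1],[[0,0,2],[0,0,0],-1],[[0,0,3],[0,0,0],-1],[[0,0,4],[0,0,0],-1],[[0,0,4],[0,0,0],-1]])

```text
clock: 16.3
position: [0.4213, 0.3344, 0.1139]
tool_rot: [-3.14, -0.001, 1.487]
force: [-1.6, -0.7, 10.1]
grip_width: 0.0424
finger_force: 91.0
```

```bash
python3 -c "
from h import *
st();st()"
```

```text
t 16.3 p [0.4213 0.3344 0.1139] rpy [-179.9254   -0.0543   85.2057] q [-0.9532  0.5617  0.2375  1.9397 -0.2075  0.6636 -0.6705] F [-1.6375 -0.6868 10.1269] M [ 0.002   0.4284 -0.0254] w 0.04240961304478384 91.02817885461263
t 16.3 p [0.4213 0.3344 0.1139] rpy [-179.9254   -0.0543   85.2057] q [-0.9532  0.5617  0.2375  1.9397 -0.2075  0.6636 -0.6705] F [-1.6375 -0.6868 10.1269] M [ 0.002   0.4284 -0.0254] w 0.04240961304478384 91.02817885461263
```

Call:
send_rows(increments=[[[0,0,1],[0,0,0],-1],[[0,0,1.8],[0,0,0],-1],[[0,0,1.8],[0,0,0],-1]])

```text
clock: 16.6
position: [0.4215, 0.3345, 0.1124]
tool_rot: [-3.141, -0.001, 1.487]
force: [-3.2, -0.7, 13.1]
grip_width: 0.0426
finger_force: 91.8
```

```bash
python3 -c "
from h import *
st()"
```

```text
t 16.6 p [0.4215 0.3345 0.1124] rpy [-179.9395   -0.0736   85.2038] q [-0.9523  0.5642  0.2364  1.9405 -0.2085  0.6599 -0.6696] F [-3.1957 -0.6631 13.0764] M [-0.0746  0.5918  0.0119] w 0.04258465798113945 91.76995017682202
```

Pushed down at 13 N, about 5.5 mm. I'll turn it anticlockwise.

Call:
send_rows(increments=[[[0,0,0],[0,0,-4],-1],[[0,0,0],[0,0,-8],-1],[[0,0,0],[0,0,-12],-1],[[0,0,0],[0,0,-16],-1],[[0,0,0],[0,0,-20],-1],[[0,0,0],[0,0,-24],-1]])

```text
clock: 17.2
position: [0.422, 0.3347, 0.1126]
tool_rot: [3.141, -0.002, 1.909]
force: [0.4, -0.6, 12.7]
grip_width: 0.0423
finger_force: 91.5
```

```bash
python3 -c "
from h import *
st()"
```

```text
t 17.2 p [0.422  0.3347 0.1126] rpy [179.9552  -0.1017 109.3563] q [-0.8679  0.5536  0.1203  1.9356 -0.1056  0.6569 -0.344 ] F [ 0.4135 -0.5891 12.7067] M [ 0.0598 -0.1376 -0.0672] w 0.04231745661473084 91.52583540184423
```

Call:
send_rows(increments=[[[0,0,0],[0,0,-5],-1],[[0,0,0],[0,0,-10],-1],[[0,0,0],[0,0,-15],-1],[[0,0,0],[0,0,-20],-1],[[0,0,0],[0,0,-25],-1],[[0,0,0],[0,0,-30],-1],[[0,0,0],[0,0,-35],-1],[[0,0,0],[0,0,-40],-1],[[0,0,0],[0,0,-44],-1],[[0,0,0],[0,0,-44],-1]])

```text
clock: 18.2
position: [0.4221, 0.335, 0.1126]
tool_rot: [3.139, -0.001, 2.677]
force: [1.4, 2.7, 11.8]
grip_width: 0.0426
finger_force: 91.4
```

```bash
python3 -c "
from h import *
st()"
```

```text
t 18.2 p [0.4221 0.335  0.1126] rpy [179.8593  -0.0482 153.3526] q [-0.7132  0.5487 -0.0903  1.927   0.0736  0.667   0.2576] F [ 1.4152  2.6815 11.7978] M [ 0.4153 -0.0603  0.0477] w 0.04261272215135895 91.35996078955941
```

Call:
send_rows(increments=[[[0,0,-3],[0,0,0],-1],[[0,0,-6],[0,0,0],-1],[[0,0,-9],[0,0,0],-1],[[0,0,-12],[0,0,0],-1],[[0,0,-12],[0,0,0],-1]])

```text
clock: 18.7
position: [0.4213, 0.3342, 0.1241]
tool_rot: [3.142, -0.002, 2.674]
force: [0.9, 0.1, -0.4]
grip_width: 0.0429
finger_force: 91.1
```

```bash
python3 -c "
from h import *
st()"
```

```text
t 18.7 p [0.4213 0.3342 0.1241] rpy [179.9998  -0.0862 153.1978] q [-0.7128  0.5304 -0.0907  1.921   0.0695  0.6936  0.2583] F [ 0.9159  0.102  -0.4479] M [ 0.1177 -0.1177  0.0052] w 0.042857579790625384 91.08351111528464
```

Only the cap's weight shows in the force, so it is free. I'll lift to 5 cm clear (TCP z about 0.181).

Call:
send_rows(increments=[[[0,0,-8],[0,0,0],-1],[[0,0,-18],[0,0,0],-1],[[0,0,-28],[0,0,0],-1],[[0,0,-38],[0,0,0],-1],[[0,0,-48],[0,0,0],-1],[[0,0,-55],[0,0,0],-1],[[0,0,-57],[0,0,0],-1],[[0,0,-57],[0,0,0],-1],[[0,0,-57],[0,0,0],-1]])

```text
clock: 19.6
position: [0.4212, 0.334, 0.1806]
tool_rot: [-3.141, -0.002, 2.674]
force: [-0.3, -0.6, -0.6]
grip_width: 0.0424
finger_force: 91.1
```

```bash
python3 -c "
from h import *
st()
a=grab_frame('side');cv2.imwrite('pics/g.png',np.hstack([cv2.resize(a[100:220,120:280],(400,300)),cv2.resize(a[190:355,180:400],(400,300))]))
plan([.4211,.3344,.181],[180,0,153])
print(proj('side',[[.4211,.3344,.135],[.4211,.3344,.185],[.4211,.3344,.213]]))"
```

```text
t 19.6 p [0.4212 0.334  0.1806] rpy [-179.9662   -0.1023  153.208 ] q [-0.708   0.4485 -0.0959  1.8778  0.0548  0.819   0.2713] F [-0.3166 -0.6314 -0.6201] M [-0.0227 -0.0086  0.0209] w 0.04241652559656983 91.12826802302152
mm [ 0.2  0.3 -0.5] deg [-0.  -0.1  0.2]
[[191.7012 153.8001]
 [189.3153 134.679 ]
 [187.9204 123.4369]]
```

View pics/g.png

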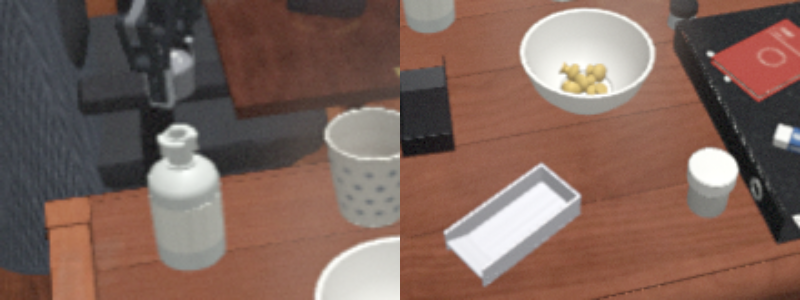

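The cap is in the gripper above the open bottle. The mouth is at full-frame (191,152), against (191.7,153.8) predicted. The bottle is standing, the tray is flat and the knobs are in the bowl, so I'll hand in.

```bash
python3 -c "
from workcell import *
print(job_done())"
```

```text
the job is handed in; nothing more can be done
None
```

I handed the job in at 19.6 s: the knobs are in the bowl (a cluster in the last picture; I didn't count all five), the empty tray is back flat on the desk and released, and the cap is off, held level about 5 cm above the standing bottle's mouth, with the mug and jar left alone.

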